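# Pin a parcel-tape roll in its bench dispenser

### The job

Take the steel rod with the blue top out of its wooden block and lower it, blue end up, through the upper eye of the grey tape dispenser, on through the tape roll, and through the lower eye, until its pointed tip shows about 2 cm below the lower arm without ever touching the base plate. Finish while still holding the rod there, upright and still, so that a clip can be put on: nothing else can keep it from dropping. Do not move the tape roll or upset the ink jar, the spare tape roll or the pen cup.

Things in the scene. Friction and masses are not known exactly. Their poses are not given: they have to be found in the camera images.
- rod_center (a point): Centre of the loose steel rod, 14 mm in diameter, 180 mm long, about 0.12 kg, its top 50 mm blue; 90 mm from either end; z points along the rod to the blue end. It starts upright in the wooden block, in a close blind hole: tip 15 mm above the table, lower 40 mm in the hole, upper 140 mm free. It has no head or collar and slides down through the eyes if let go.
- rod_tip (a point): Pointed lower end of the rod (centre of the end face). The last 10 mm taper from 14 mm to 6 mm in diameter. z points up along the rod to the blue end, 180 mm away.
- rack: Wooden block 90 x 90 mm, 55 mm high, fixed to the table; origin at the centre of its underside, z up. In the middle of its top is the round hole, 15 mm wide and 40 mm deep, in which the rod stands.
- stand: Grey steel tape dispenser, fixed. Base plate 120 x 150 mm, 8 mm thick (y -63 to +87 mm); spine 50 mm wide, 12 thick, 145 high at y +74 mm; two level arms 50 mm wide reach from it to y -25 mm, 50-65 and 125-145 mm above the table, each with an 18 mm vertical eye, its top mouth chamfered 3 mm and ringed in brass. Origin at table height on the eyes' common axis; z up. Highest point 145 mm.
- upper_eye (a point): Mouth of the upper eye: centre of the hole at the top face of the upper arm, 145 mm above the table. z up along the eyes' axis, other axes as the dispenser's.
- lower_eye (a point): Exit of the lower eye: centre of the hole at the underside of the lower arm, 50 mm above the table (42 mm above the base plate), straight below upper_eye. z up.
- roll_center (a point): Centre of the loose brown tape roll that lies flat on the lower arm between the arms: 100 mm in diameter, 48 mm high, with a 38 mm hole round the eyes' axis (up to 4 mm off it). z up.
- ink: Bystander: amber ink jar, 48 mm in diameter, 60 mm high; origin at the centre of its underside.
- spare_roll: Bystander: clear tape roll lying flat, 90 mm in diameter, 24 mm high; origin at the centre of its underside.
- pen_cup: Bystander: grey pen cup, 80 mm in diameter, 95 mm high with pens up to 145 mm; origin at the centre of its underside.
Not all that is in view belongs to the job. Several things look just like the stand: the one meant starts nearest to the robot's base.

How it is judged:
On the way, in this order (a step that is already met when the one before it is completed fails the run):
1. the rod is lifted out of its block, its tip above the block's top (height (world z) of rod_tip above 0.07 m), for 0.1 s.
2. the rod is through the upper eye: tip below the underside of the upper arm, within 8 mm of the eyes' axis (z of rod_tip in the frame of upper_eye below -0.021 m and horizontal distance between rod_tip and upper_eye below 0.008 m and angle between rod_center's own z axis and vertical below 0.1 rad), for 0.1 s.
At the end, for the whole second after the job is handed in: The rod stands in both eyes, held by the gripper (finger force above 1 N) and still (below 20 mm/s), upright within 0.06 rad, its tip within 6 mm of the eyes' axis and 10 to 34 mm below the underside of the lower arm, clear of the base plate; the tape roll is within 20 mm of where it was (z of rod_tip in the frame of lower_eye between -0.034 and -0.01 m and horizontal distance between rod_tip and lower_eye below 0.006 m and angle between rod_center's own z axis and vertical below 0.06 rad and contact force between the fingers and rod above 1 N and linear speed of rod below 0.02 m/s and distance of roll_center from where it was at the start of the episode below 0.02 m); the arm keeps its last pose, push and grip.
It fails at once if the rod's tip comes down to the base plate or the table (41 mm or more below the lower arm's underside): dropped or pushed too far (z of rod_tip in the frame of lower_eye below -0.041 m).
It fails at once if the tape roll is moved by more than 20 mm (distance of roll_center from where it was at the start of the episode above 0.02 m).
It fails at once if a bystander is moved by more than 25 mm (distance of any of ink, spare_roll, pen_cup from where it was at the start of the episode above 0.025 m).
It also fails if it takes over 51 s, if anything falls off the work surface, if the arm or the gripper's body presses on something with over 40 N, if the wrist force passes 120 N, or if a joint passes its speed limit or range.

### The arm

A 7-joint arm with a two-finger parallel gripper is mounted at the origin on the work surface. World frame = base frame: x ahead of the robot, y to its left, z up, the work surface at z = 0. Lengths are in m, angles in rad, forces in N, time in s.
With the tool pointing down it reaches from about 0.4 to 0.85 m from the base axis. Payload 4.5 kg.
Tool frame: the origin (TCP) lies on the centre line of the jaws, within the pads' length; the fingertips stand 25 mm ahead of it and the grasp point (between the pads) lies 6 mm ahead of it; z points along the fingers, y is the direction in which the jaws open and shut (so a half turn about z gives the same grasp; the last joint's range is limited). The gripper opens to 88 mm and grips with 3 to 60 N. Pads are 18 mm wide; open, the fingers measure 123 mm over their backs; the gripper's body (75 mm by 187 mm) begins 45 mm behind the grasp point.
Start: joints at [-1.22, 0.689, -0.195, 1.565, 0.157, 0.902, -0.215], TCP at [0.195, 0.594, 0.264] pointing down, gripper open.
Joint ranges: [-3.01, 3.01], [-0.46, 2.08], [-1.47, 1.51], [0.13, 2.56], [-1, 4.14], [0.04, 2.09], [-2.66, 2.66]. Speed limits (rad/s): [2.57, 2.57, 3.14, 3.14, 3.14, 3.14, 3.14].

### API

Orientations are given as a unit quaternion [x, y, z, w].
In Python, from plant import r, eyes gives the robot as it stands.
- The arm moves only by the tool servo_tool, never from a script. Its argument "deltas" is a list of rows, each an object of numbers: "dx", "dy", "dz": the shift along the tool's x, y, z in units of 60 mm (1.0 is 60 mm); "ax", "ay", "az": the turn, a rotation vector about the tool's x, y, z in units of 6 degrees (1.0 is 6 degrees); "hand": the finger opening in mm, from 0 to 88.1. A call has 1 to 10 rows; each row is the pose to reach, as a shift and turn from the pose commanded when the call began, along the tool's axes at that moment; what a row does not reach only later rows make up. A row lasts 1/8 s, in which the tool goes at most 62.5 mm and 10.7 degrees, less where a joint would pass 70% of its speed; a pose out of reach is approached as far as the arm can. A call with a gripper value outside its range is refused whole. The fingers move at their own pace and stop on an object; "newtons" is the grip in N (left out, the last holds). Time passes only in rows, so rows that repeat a pose let the fingers close. It gives the time, the measured TCP pose, the force and the opening at its end, in the units of the state.
- r.get_state(): the state, without advancing time (a new reading comes with each control period).
- eyes.snapshot(name): name is "scene" or "top" or "wrist"; returns (picture, depth): 420x560x3 uint8, red, green, blue; 420x560 float32, m along the optical axis (not along the pixel's ray), 0 where there is no reading.
- eyes.camera_model(name): a dict with "fx", "fy", "cx", "cy" (pixels), "k1" (the pictures are not rectified: a ray, as slopes to the right and down, at radius r is drawn at 1 + k1 r^2 times it, then the intrinsics apply), "pose" (4x4, takes a point from camera to world coordinates). Camera axes: x right, y up, looking along -z (the intrinsics and any distortion apply to the point x, -y, -z); pixel columns grow to the right and rows downward; lengths in m; the calibration is good to about 2 mm. A picture is of the moment at which its call begins: read the wrist's pose just before it. camera_model takes no time and is no camera call; for the wrist camera it gives the pose at the moment of the call.
- r.finish_job(): hands the job in, once; it reports no verdict.
The state is a dict: "clock": time; "q": joint angles; "qd": joint speeds; "joint_torque": joint torques, N m; "tool_pos": TCP position; "eef_rot": TCP orientation; "contact_force": force on the tool from outside, world axes, zero at the start; "moment": the same for the moment, N m; "opening": opening from 0.0 (shut) to 1.0 (fully open).
Only numpy, scipy, OpenCV 4.12 (cv2) and the standard library are available. Lean on these libraries where they do the work, as an engineer would, in place of code of your own. Each camera call takes 0.05 s, during which the arm holds its last target.

## Working session

There is one attempt and no reset: what is moved stays moved. The work goes in short steps, Python scripts to look and compute and a tool call to move; the robot and the scene stay as the last step left them, time stands still between calls to the robot, and variables do not carry over. Pictures are saved under pics/ and viewed, and the job is handed in when it is done.

Besides the shell and the picture viewer there is one more tool, called after ">>>" by a JSON object that holds its "fn" and its "kwargs", one argument or row to a line. servo_tool: Moves the arm, as the interface text tells. Its arguments: {"type":"object","properties":{"deltas":{"type":"array","items":{"type":"object","properties":{"dx":{"type":"number"},"dy":{"type":"number"},"dz":{"type":"number"},"ax":{"type":"number"},"ay":{"type":"number"},"az":{"type":"number"},"hand":{"type":"number"}}}},"newtons":{"type":"number"}},"required":["deltas"]}

```bash
mkdir -p pics; ls; python3 - <<'E'
from plant import r, eyes
import cv2,numpy as np
print(r.get_state())
for n in ["scene","top","wrist"]:
    m=eyes.camera_model(n); print(n,m)
    p,d=eyes.snapshot(n); np.savez(f"pics/{n}0.npz",p=p,d=d,pose=m["pose"])
    cv2.imwrite(f"pics/{n}0.png",p[:,:,::-1])
E
```

```text
pics
{'clock': 0.0, 'q': array([-1.22021965,  0.68997117, -0.19447775,  1.56635121,  0.15730617,
        0.90250408, -0.21510126]), 'qd': array([-0.00041792,  0.00064988, -0.00060347,  0.00122552,  0.00109667,
       -0.00084433, -0.00038493]), 'joint_torque': array([ 5.89352458e-04, -5.27554107e+01, -1.26690332e+00, -1.53428221e+01,
       -5.27124968e-02,  6.71557340e-03,  1.75108448e-04]), 'tool_pos': array([0.19457099, 0.59331887, 0.26291516]), 'eef_rot': array([ 1.57697288e-01,  9.87487071e-01, -9.19800368e-04, -6.38203007e-05]), 'contact_force': array([0.356668  , 0.35659181, 0.21234735]), 'moment': array([-0.00192974, -0.00507802,  0.06867478]), 'opening': 1.0010111817035978}
scene {'fx': 404.83013459733974, 'fy': 404.83013459733974, 'cx': 281.58018831366456, 'cy': 205.50450005605805, 'k1': -0.06658194704864083, 'pose': array([[ 0.59280298, -0.55506646,  0.58351165,  1.32537062],
       [ 0.80532752,  0.40345897, -0.43435981, -0.63606835],
       [ 0.00567555,  0.72740778,  0.68618198,  0.99777836],
       [ 0.        ,  0.        ,  0.        ,  1.        ]])}
top {'fx': 403.
[... 253 characters left out ...]
  8.99373169e-04,
        -7.97058965e-02],
       [ 5.23109978e-03,  1.54047094e-01,  9.88049659e-01,
         1.41516958e+00],
       [ 0.00000000e+00,  0.00000000e+00,  0.00000000e+00,
         1.00000000e+00]])}
wrist {'fx': 354.740411643912, 'fy': 354.740411643912, 'cx': 276.48867249821404, 'cy': 205.45611766535998, 'k1': -0.04688788135807005, 'pose': array([[ 3.11372876e-01, -9.14883615e-01, -2.56972573e-01,
         1.28387697e-01],
       [ 9.50287373e-01,  2.99511258e-01,  8.51288125e-02,
         6.15031173e-01],
       [-9.16777010e-04, -2.70704595e-01,  9.62662029e-01,
         3.84954527e-01],
       [ 0.00000000e+00,  0.00000000e+00,  0.00000000e+00,
         1.00000000e+00]])}
```

View pics/scene0.png

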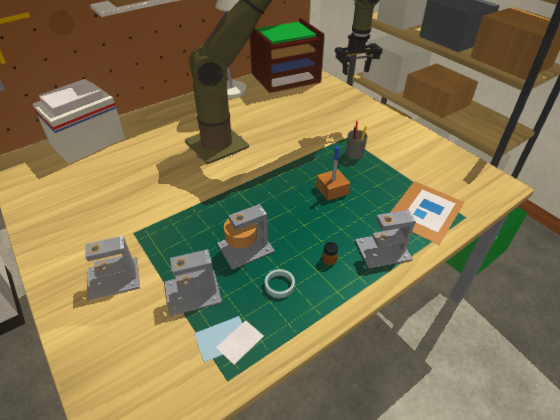

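View pics/top0.png

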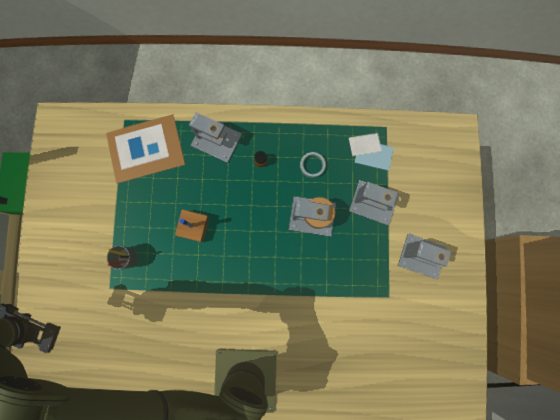

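View pics/wrist0.png

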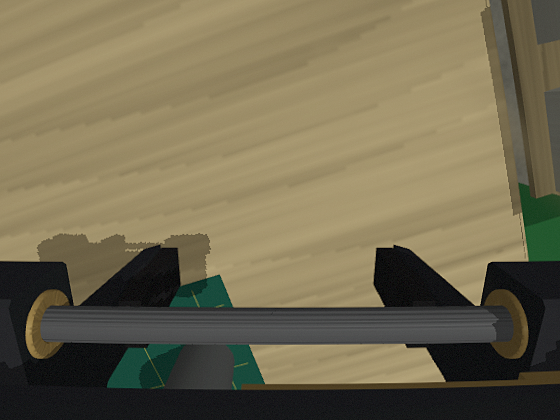

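```bash
cat > h.py <<'E'
import numpy as np,cv2
def ray(m,u,v):
    K=np.array([[m["fx"],0,m["cx"]],[0,m["fy"],m["cy"]],[0,0,1]])
    x,y=cv2.undistortPoints(np.array([[[u,v]]],float),K,np.array([m["k1"],0,0,0,0]))[0,0]
    P=np.array(m["pose"]); return P[:3,3],P[:3,:3]@np.array([x,-y,-1])
def onz(m,u,v,z):
    o,d=ray(m,u,v); return o+d*(z-o[2])/d[2]
def proj(m,p):
    P=np.array(m["pose"]); c=P[:3,:3].T@(np.array(p)-P[:3,3]); x,y=c[0]/-c[2],-c[1]/-c[2]
    s=1+m["k1"]*(x*x+y*y); return m["fx"]*x*s+m["cx"],m["fy"]*y*s+m["cy"]
def tri(rays):
    A=np.zeros((3,3));b=np.zeros(3)
    for o,d in rays:
        d=d/np.linalg.norm(d);M=np.eye(3)-np.outer(d,d);A+=M;b+=M@o
    x=np.linalg.solve(A,b); return x,[np.linalg.norm((np.eye(3)-np.outer(d,d)/(d@d))@(x-o)) for o,d in rays]
E
python3 - <<'E'
import numpy as np,cv2
t=cv2.imread("pics/top0.png");s=cv2.imread("pics/scene0.png")
def c(i,x,y,w,h,k,n): cv2.imwrite(n,cv2.resize(i[y:y+h,x:x+w],None,fx=k,fy=k,interpolation=cv2.INTER_NEAREST))
a=cv2.resize(t[180:250,270:350],None,fx=5,fy=5,interpolation=0);b=cv2.resize(t[195:265,160:240],None,fx=5,fy=5,interpolation=0)
cv2.imwrite("pics/c1.png",np.hstack([a,b[:350]]))
a=cv2.resize(s[195:275,210:290],None,fx=5,fy=5,interpolation=0);b=cv2.resize(s[130:210,300:380],None,fx=5,fy=5,interpolation=0)
cv2.imwrite("pics/c2.png",np.hstack([a,b]))
E
```

```text
(no output)
```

View pics/c1.png

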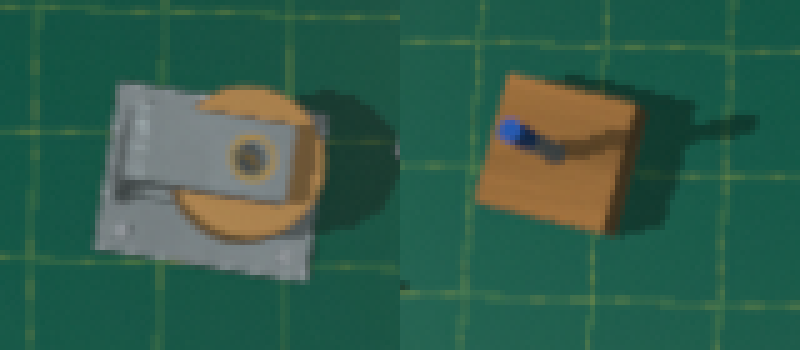

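View pics/c2.png

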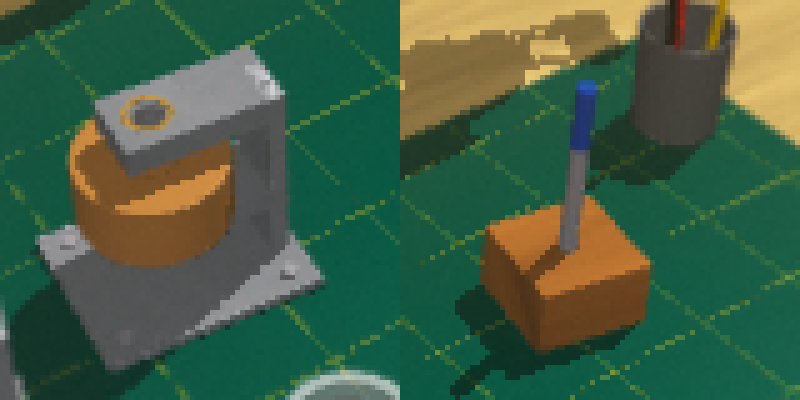

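```bash
python3 - <<'E'
from plant import r,eyes
from h import *
t=eyes.camera_model("top");s=eyes.camera_model("scene")
for n,a,b,z in [("eye",(320.2,210.9),(239.1,216.9),.145),("rodtop",(181.7,220.7),(336.9,146.5),.195),("foot",(191.1,225.5),(333.3,179.0),.055)]:
    print(n,onz(t,*a,z),onz(s,*b,z),tri([ray(t,*a),ray(s,*b)]))
for n,a in [("pen",(118,257)),("ink",(261,158)),("spare",(313,165))]: print(n,onz(t,*a,.05))
# stand direction: arm edges in top
print(onz(t,294.5,205,.145)-onz(t,329.5,203,.145), onz(t,293.8,215,.145),onz(t,327,220,.145))
st=r.get_state();w=eyes.camera_model("wrist");P=np.array(w["pose"])
from scipy.spatial.transform import Rotation as R
Rt=R.from_quat(st["eef_rot"]).as_matrix();print(Rt);print("cam in tool",Rt.T@(P[:3,3]-st["tool_pos"]),Rt.T@P[:3,:3])
for z in (0,.006,.025,.1): print(z,proj(w,st["tool_pos"]+Rt[:,2]*z))
E
```

```text
eye [ 0.56580929 -0.2285349   0.145     ] [ 0.56560386 -0.22802228  0.145     ] (array([ 0.56584375, -0.22834386,  0.14537069]), [np.float64(0.00016999725572891682), np.float64(0.00016999725572879837)])
rodtop [0.516747   0.19934662 0.195     ] [0.51662152 0.20076287 0.195     ] (array([0.51700215, 0.1996546 , 0.195551  ]), [np.float64(0.0005184009255660472), np.float64(0.0005184009255659559)])
foot [0.51543709 0.19816147 0.055     ] [0.52110886 0.19742648 0.055     ] (array([0.51663579, 0.20022014, 0.05036485]), [np.float64(0.0013300896695865301), np.float64(0.0013300896695863382)])
pen [0.39994908 0.44578028 0.05      ]
ink [ 0.75883606 -0.03127061  0.05      ]
spare [ 0.73911073 -0.21303835  0.05      ]
[-0.00961887  0.11175158  0.        ] [ 0.55034575 -0.14474562  0.145     ] [ 0.53728887 -0.2505008   0.145     ]
[[-9.50259361e-01  3.11459518e-01 -3.39127082e-04]
 [ 3.11459690e-01  9.50258449e-01 -1.31982285e-03]
 [-8.88130147e-05 -1.35979844e-03 -9.99999072e-01]]
cam in tool [ 0.06963796 -0.00024909 -0.12195475] [[ 8.20179756e-05  9.62692601e-01  2.70597392e-01]
 [ 9.99999750e-01  1.11280694e-04 -6.98998074e-04]
 [-7.03032540e-04  2.70597382e-01 -9.62692351e-01]]
0 (np.float64(276.89790434592925), np.float64(293.8221100724047))
0.006 (np.float64(276.87094129938305), np.float64(286.22404930232716))
0.025 (np.float64(276.79817812168847), np.float64(265.7256484107174))
0.1 (np.float64(276.6219108846389), np.float64(216.10398897637378))
```

>>> {"fn": "servo_tool", "kwargs": {
  "deltas": [
    {"dx":-0.7,"dy":-0.45},
    {"dx":-1.45,"dy":-0.92},
    {"dx":-2.2,"dy":-1.4},
    {"dx":-2.95,"dy":-1.88},
    {"dx":-3.7,"dy":-2.36},
    {"dx":-4.45,"dy":-2.84},
    {"dx":-5.2,"dy":-3.32},
    {"dx":-5.95,"dy":-3.8},
    {"dx":-6.6,"dy":-4.21},
    {"dx":-7.15,"dy":-4.56}
  ]
}}

```text
schema error: expected keys dx, dy, dz, ax, ay, az, hand
```

>>> {"fn": "servo_tool", "kwargs": {
  "deltas": [
    {"dz":0},
    {"dz":0},
    {"dz":0}
  ]
}}

```text
schema error: expected keys dx, dy, dz, ax, ay, az, hand
```

```bash
cat > look.py <<'E'
import sys
from plant import r,eyes
from h import *
from scipy.spatial.transform import Rotation as R
n,name=sys.argv[1],sys.argv[2]
st=r.get_state();m=eyes.camera_model(n);p,d=eyes.snapshot(n)
cv2.imwrite(f"pics/{name}.png",p[:,:,::-1])
import pickle;pickle.dump((st,m,p,d),open(f"pics/{name}.pkl","wb"))
Rt=R.from_quat(st["eef_rot"]).as_matrix()
print(st["clock"],st["tool_pos"],st["contact_force"],st["opening"],"\n",Rt.round(4))
E
python3 look.py wrist w1; python3 -c "
import pickle
print(pickle.load(open('pics/w1.pkl','rb'))[0]['q'])"
```

```text
0.15 [0.19460798 0.5934735  0.26311591] [-0.69511897 -0.15670997 -0.13678539] 0.9970348169704666 
 [[-9.503e-01  3.115e-01 -3.000e-04]
 [ 3.115e-01  9.503e-01 -1.300e-03]
 [-1.000e-04 -1.400e-03 -1.000e+00]]
[-1.2201635   0.68977005 -0.19455349  1.56607614  0.15730453  0.90250057
 -0.21508072]
```

View pics/w1.png

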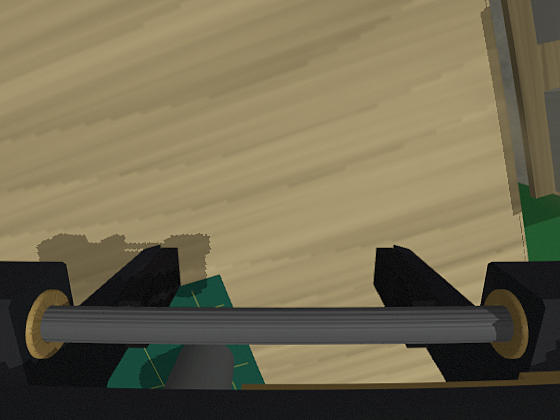

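>>> {"fn": "servo_tool", "kwargs": {
  "deltas": [
    {"dx":-0.7,"dy":-0.45,"dz":0,"ax":0,"ay":0,"az":0,"hand":88},
    {"dx":-1.45,"dy":-0.92,"dz":0,"ax":0,"ay":0,"az":0,"hand":88},
    {"dx":-2.2,"dy":-1.4,"dz":0,"ax":0,"ay":0,"az":0,"hand":88},
    {"dx":-2.95,"dy":-1.88,"dz":0,"ax":0,"ay":0,"az":0,"hand":88},
    {"dx":-3.7,"dy":-2.36,"dz":0,"ax":0,"ay":0,"az":0,"hand":88},
    {"dx":-4.45,"dy":-2.84,"dz":0,"ax":0,"ay":0,"az":0,"hand":88},
    {"dx":-5.2,"dy":-3.32,"dz":0,"ax":0,"ay":0,"az":0,"hand":88},
    {"dx":-5.95,"dy":-3.8,"dz":0,"ax":0,"ay":0,"az":0,"hand":88},
    {"dx":-6.6,"dy":-4.21,"dz":0,"ax":0,"ay":0,"az":0,"hand":88},
    {"dx":-7.15,"dy":-4.56,"dz":0,"ax":0,"ay":0,"az":0,"hand":88}
  ]
}}

```text
clock: 1.45
tool_pos: [0.5182, 0.1983, 0.2636]
eef_rot: [0.158, 0.987, -0.0, 0.0]
contact_force: [-0.2, -0.0, 0.2]
opening: 0.996
```

>>> {"fn": "servo_tool", "kwargs": {
  "deltas": [
    {"dx":0,"dy":0,"dz":0,"ax":0,"ay":0,"az":0,"hand":88},
    {"dx":0,"dy":0,"dz":0,"ax":0,"ay":0,"az":0,"hand":88}
  ]
}}

```text
clock: 1.7
tool_pos: [0.5165, 0.2011, 0.2636]
eef_rot: [0.157, 0.988, 0.0, -0.0]
contact_force: [-0.8, 1.1, -0.2]
opening: 0.998
```

```bash
python3 look.py wrist w2; python3 -c "
import pickle
print(pickle.load(open('pics/w2.pkl','rb'))[0]['q'])"
```

```text
1.7 [0.51646552 0.20114304 0.26359479] [-0.83056892  1.07718559 -0.23817116] 0.9978494281195068 
 [[-9.505e-01  3.107e-01 -8.000e-04]
 [ 3.107e-01  9.505e-01  9.000e-04]
 [ 1.000e-03  6.000e-04 -1.000e+00]]
[-0.2975978   0.60037162 -0.25683841  1.77949917  0.20225348  0.78774637
  0.60011303]
```

View pics/w2.png

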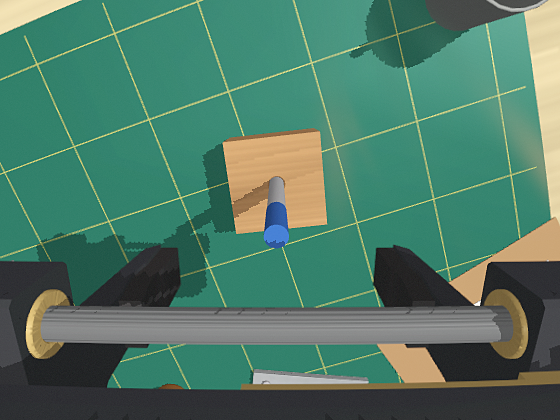

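```bash
python3 - <<'E'
import pickle
from h import *
st,m,p,d=pickle.load(open("pics/w2.pkl","rb"))
hsv=cv2.cvtColor(p,cv2.COLOR_RGB2HSV)
mk=cv2.inRange(hsv,(100,120,60),(125,255,255))
ys,xs=np.nonzero(mk);sel=(abs(xs-276)<30)&(ys>195);print(xs[sel].min(),xs[sel].max(),ys[sel].min(),ys[sel].max())
top=cv2.inRange(p,(60,110,200),(120,170,255));ys,xs=np.nonzero(top);sel=(abs(xs-276)<30)&(abs(ys-235)<25);print(sel.sum(),xs[sel].mean(),ys[sel].mean())
u,v=(xs[sel].min()+xs[sel].max())/2,(ys[sel].min()+ys[sel].max())/2;print(u,v)
print(onz(m,u,v,.195),"tcp",st["tool_pos"])
print(d[235,276], proj(m,[.517,.1997,.195]))
E
```

```text
264 288 202 247
360 275.975 233.90833333333333
276.0 234.0
[0.51708871 0.20057606 0.195     ] tcp [0.51646552 0.20114304 0.26359479]
0.20104335 (np.float64(274.4941381656433), np.float64(234.30993818058707))
```

>>> {"fn": "servo_tool", "kwargs": {
  "deltas": [
    {"dx":0,"dy":0,"dz":0.3,"ax":0,"ay":0,"az":0,"hand":88},
    {"dx":-0.01,"dy":-0.01,"dz":0.6,"ax":0,"ay":0,"az":0,"hand":88},
    {"dx":-0.01,"dy":-0.01,"dz":0.9,"ax":0,"ay":0,"az":0,"hand":88},
    {"dx":-0.01,"dy":-0.01,"dz":1.2,"ax":0,"ay":0,"az":0,"hand":88},
    {"dx":-0.01,"dy":-0.01,"dz":1.41,"ax":0,"ay":0,"az":0,"hand":60},
    {"dx":-0.01,"dy":-0.01,"dz":1.41,"ax":0,"ay":0,"az":0,"hand":40},
    {"dx":-0.01,"dy":-0.01,"dz":1.41,"ax":0,"ay":0,"az":0,"hand":25},
    {"dx":-0.01,"dy":-0.01,"dz":1.41,"ax":0,"ay":0,"az":0,"hand":20}
  ],
  "newtons": 25
}}

```text
clock: 2.75
tool_pos: [0.5178, 0.1998, 0.1798]
eef_rot: [0.158, 0.987, 0.0, 0.001]
contact_force: [0.5, 0.1, -0.3]
opening: 0.566
```

>>> {"fn": "servo_tool", "kwargs": {
  "deltas": [
    {"dx":0,"dy":0,"dz":0,"ax":0,"ay":0,"az":0,"hand":17},
    {"dx":0,"dy":0,"dz":0,"ax":0,"ay":0,"az":0,"hand":5},
    {"dx":0,"dy":0,"dz":0,"ax":0,"ay":0,"az":0,"hand":5},
    {"dx":0,"dy":0,"dz":0,"ax":0,"ay":0,"az":0,"hand":5}
  ],
  "newtons": 25
}}

```text
clock: 3.25
tool_pos: [0.5176, 0.1996, 0.1792]
eef_rot: [0.158, 0.987, 0.0, 0.0]
contact_force: [-1.0, 0.3, -0.3]
opening: 0.147
```

```bash
python3 look.py wrist w3
```

```text
3.25 [0.51757981 0.19964135 0.17915271] [-1.00180473  0.30342431 -0.29886234] 0.14655089757348488 
 [[-9.502e-01  3.115e-01  2.000e-04]
 [ 3.115e-01  9.502e-01  3.000e-04]
 [-1.000e-04  4.000e-04 -1.000e+00]]
```

View pics/w3.png

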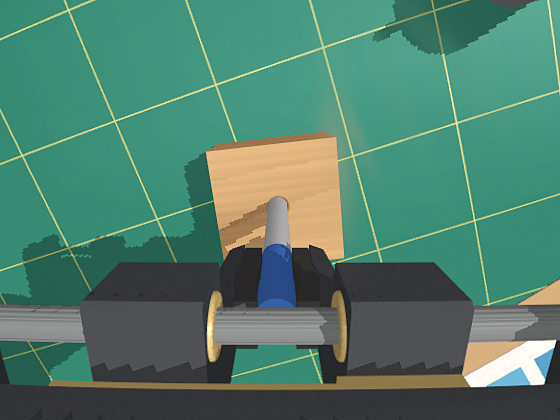

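>>> {"fn": "servo_tool", "kwargs": {
  "deltas": [
    {"dx":0,"dy":0,"dz":0,"ax":0,"ay":0,"az":0,"hand":5},
    {"dx":0,"dy":0,"dz":0,"ax":0,"ay":0,"az":0,"hand":5},
    {"dx":0,"dy":0,"dz":-0.15,"ax":0,"ay":0,"az":0,"hand":5},
    {"dx":0,"dy":0,"dz":-0.35,"ax":0,"ay":0,"az":0,"hand":5},
    {"dx":0,"dy":0,"dz":-0.6,"ax":0,"ay":0,"az":0,"hand":5},
    {"dx":0,"dy":0,"dz":-0.9,"ax":0,"ay":0,"az":0,"hand":5},
    {"dx":0,"dy":0,"dz":-1.25,"ax":0,"ay":0,"az":0,"hand":5},
    {"dx":0,"dy":0,"dz":-1.6,"ax":0,"ay":0,"az":0,"hand":5},
    {"dx":0,"dy":0,"dz":-1.95,"ax":0,"ay":0,"az":0,"hand":5},
    {"dx":0,"dy":0,"dz":-2.3,"ax":0,"ay":0,"az":0,"hand":5}
  ],
  "newtons": 40
}}

```text
clock: 4.55
tool_pos: [0.517, 0.1991, 0.3187]
eef_rot: [0.158, 0.987, -0.0, -0.0]
contact_force: [0.1, 0.5, -1.4]
opening: 0.142
```

>>> {"fn": "servo_tool", "kwargs": {
  "deltas": [
    {"dx":0,"dy":0,"dz":-0.25,"ax":0,"ay":0,"az":0,"hand":5},
    {"dx":0,"dy":0,"dz":-0.37,"ax":0,"ay":0,"az":0,"hand":5},
    {"dx":0,"dy":0,"dz":-0.37,"ax":0,"ay":0,"az":0,"hand":5},
    {"dx":0,"dy":0,"dz":-0.37,"ax":0,"ay":0,"az":0,"hand":5}
  ]
}}

```text
clock: 5.05
tool_pos: [0.5171, 0.1993, 0.3386]
eef_rot: [0.158, 0.987, -0.0, -0.001]
contact_force: [-0.2, 0.0, -1.8]
opening: 0.146
```

```bash
python3 look.py wrist w4;python3 look.py scene s4;python3 look.py top t4; python3 - <<'E'
import cv2,numpy as np
a=cv2.imread("pics/s4.png");b=cv2.imread("pics/t4.png")
cv2.imwrite("pics/c4.png",np.hstack([cv2.resize(a[80:210,280:400],None,fx=4,fy=4,interpolation=0)[:500],cv2.resize(b[160:285,140:220],None,fx=4,fy=4,interpolation=0)]))
E
```

```text
5.05 [0.51708529 0.19930954 0.33860157] [-0.17430803  0.03009854 -1.84000852] 0.14622502101933266 
 [[-9.503e-01  3.114e-01 -1.400e-03]
 [ 3.114e-01  9.503e-01 -7.000e-04]
 [ 1.200e-03 -1.100e-03 -1.000e+00]]
5.1 [0.51709042 0.19929939 0.33854077] [ 0.22256935  0.35773598 -0.87542827] 0.1471720292763083 
 [[-9.503e-01  3.114e-01 -1.500e-03]
 [ 3.114e-01  9.503e-01 -7.000e-04]
 [ 1.300e-03 -1.200e-03 -1.000e+00]]
5.15 [0.51714517 0.19936743 0.33856117] [ 0.44538392 -0.21687023 -1.78400306] 0.14800258895162308 
 [[-9.503e-01  3.114e-01 -1.500e-03]
 [ 3.114e-01  9.503e-01 -6.000e-04]
 [ 1.200e-03 -1.000e-03 -1.000e+00]]
```

View pics/w4.png

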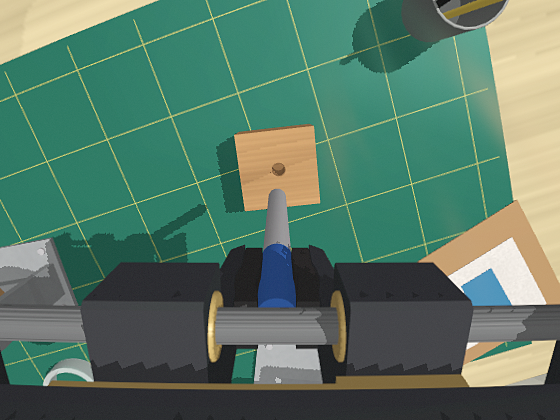

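View pics/c4.png

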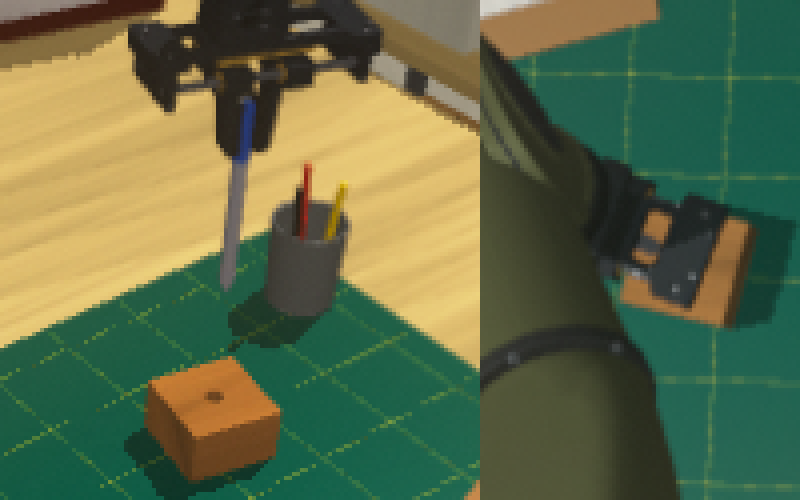

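>>> {"fn": "servo_tool", "kwargs": {
  "deltas": [
    {"dx":-0.15,"dy":-0.33,"dz":0,"ax":0,"ay":0,"az":0,"hand":5},
    {"dx":-0.4,"dy":-0.87,"dz":0,"ax":0,"ay":0,"az":0,"hand":5},
    {"dx":-0.75,"dy":-1.63,"dz":0,"ax":0,"ay":0,"az":0,"hand":5},
    {"dx":-1.1,"dy":-2.4,"dz":0,"ax":0,"ay":0,"az":0,"hand":5},
    {"dx":-1.45,"dy":-3.16,"dz":0,"ax":0,"ay":0,"az":0,"hand":5},
    {"dx":-1.8,"dy":-3.92,"dz":0,"ax":0,"ay":0,"az":0,"hand":5},
    {"dx":-2.15,"dy":-4.69,"dz":0,"ax":0,"ay":0,"az":0,"hand":5},
    {"dx":-2.5,"dy":-5.45,"dz":0,"ax":0,"ay":0,"az":0,"hand":5},
    {"dx":-2.8,"dy":-6.1,"dz":0,"ax":0,"ay":0,"az":0,"hand":5},
    {"dx":-2.99,"dy":-6.52,"dz":0,"ax":0,"ay":0,"az":0,"hand":5}
  ]
}}

```text
clock: 6.45
tool_pos: [0.5656, -0.231, 0.3386]
eef_rot: [0.159, 0.987, -0.0, -0.001]
contact_force: [-0.1, 0.2, -1.1]
opening: 0.14
```

>>> {"fn": "servo_tool", "kwargs": {
  "deltas": [
    {"dx":0,"dy":0,"dz":0,"ax":0,"ay":0,"az":0,"hand":5},
    {"dx":0,"dy":0,"dz":0,"ax":0,"ay":0,"az":0,"hand":5},
    {"dx":0,"dy":0,"dz":0,"ax":0,"ay":0,"az":0,"hand":5}
  ]
}}

```text
clock: 6.82
tool_pos: [0.5663, -0.2261, 0.3393]
eef_rot: [0.156, 0.988, 0.001, -0.0]
contact_force: [0.4, -0.4, -1.4]
opening: 0.144
```

```bash
python3 look.py wrist w5;python3 look.py scene s5; python3 - <<'E'
import cv2,numpy as np
a=cv2.imread("pics/s5.png");b=cv2.imread("pics/w5.png")
cv2.imwrite("pics/c5.png",np.hstack([cv2.resize(a[120:270,200:300],None,fx=4,fy=4,interpolation=0),cv2.resize(b[100:250,230:330],None,fx=4,fy=4,interpolation=0)]))
E
```

```text
6.825 [ 0.56632337 -0.22612047  0.33931341] [ 0.39489336 -0.38777095 -1.43395854] 0.14354736248395428 
 [[-9.511e-01  3.089e-01 -1.000e-04]
 [ 3.089e-01  9.511e-01  1.200e-03]
 [ 4.000e-04  1.100e-03 -1.000e+00]]
6.875 [ 0.56631976 -0.22641083  0.33939548] [ 0.7962068  -0.37119706 -0.81960826] 0.14330743101616494 
 [[-9.510e-01  3.092e-01  0.000e+00]
 [ 3.092e-01  9.510e-01  8.000e-04]
 [ 2.000e-04  8.000e-04 -1.000e+00]]
```

View pics/w5.png

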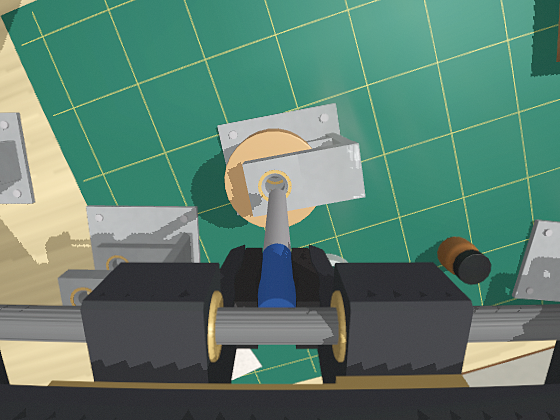

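View pics/c5.png

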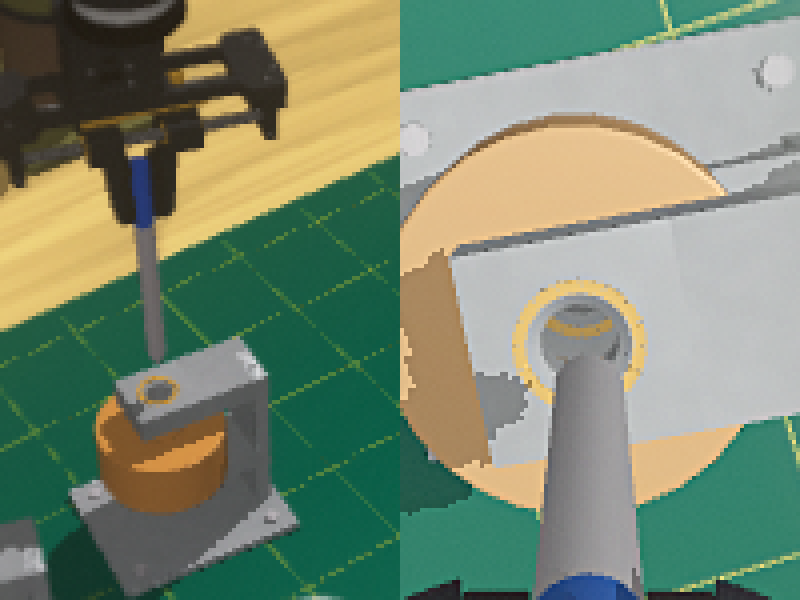

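```bash
python3 - <<'E'
import pickle
from h import *
from scipy.spatial.transform import Rotation as R
st,m,p,d=pickle.load(open("pics/w5.pkl","rb"))
Rt=R.from_quat(st["eef_rot"]).as_matrix();T=st["tool_pos"]
e=onz(m,274.5,185.3,.145);print("eye",e)
t=onz(m,277,189,.1753);print("tip",t,"pred",T+Rt[:,2]*.164, proj(m,T+Rt[:,2]*.164))
print("diff tool",Rt.T@(e-t))
st,m,p,d=pickle.load(open("pics/s5.pkl","rb"))
print("scene tip",onz(m,200+157/4-.5,120+358/4-.5,.1753),"eye",onz(m,200+158/4-.5,120+391/4-.5,.145))
E
```

```text
eye [ 0.56592006 -0.22773112  0.145     ]
tip [ 0.56322166 -0.22455997  0.1753    ] pred [ 0.56631172 -0.22593055  0.17531352] (np.float64(276.57744092437775), np.float64(192.9580412382512))
diff tool [-0.00355894 -0.00221515  0.03029612]
scene tip [ 0.56411349 -0.22592893  0.1753    ] eye [ 0.56668266 -0.22904711  0.145     ]
```

>>> {"fn": "servo_tool", "kwargs": {
  "deltas": [
    {"dx":0,"dy":0,"dz":0,"ax":0,"ay":0,"az":0,"hand":5},
    {"dx":0,"dy":0,"dz":0,"ax":0,"ay":0,"az":0,"hand":5},
    {"dx":0,"dy":0,"dz":0,"ax":0,"ay":0,"az":0,"hand":5},
    {"dx":0,"dy":0,"dz":0,"ax":0,"ay":0,"az":0,"hand":5}
  ]
}}

```text
clock: 7.42
tool_pos: [0.5661, -0.2281, 0.3393]
eef_rot: [0.158, 0.987, 0.0, -0.0]
contact_force: [-0.0, -0.7, -1.8]
opening: 0.147
```

>>> {"fn": "servo_tool", "kwargs": {
  "deltas": [
    {"dx":0,"dy":0,"dz":0.1,"ax":0,"ay":0,"az":0,"hand":5},
    {"dx":0,"dy":0,"dz":0.2,"ax":0,"ay":0,"az":0,"hand":5},
    {"dx":0,"dy":0,"dz":0.3,"ax":0,"ay":0,"az":0,"hand":5},
    {"dx":0,"dy":0,"dz":0.4,"ax":0,"ay":0,"az":0,"hand":5},
    {"dx":0,"dy":0,"dz":0.4,"ax":0,"ay":0,"az":0,"hand":5},
    {"dx":0,"dy":0,"dz":0.4,"ax":0,"ay":0,"az":0,"hand":5},
    {"dx":0,"dy":0,"dz":0.4,"ax":0,"ay":0,"az":0,"hand":5}
  ]
}}

```text
clock: 8.3
tool_pos: [0.5663, -0.2281, 0.3155]
eef_rot: [0.158, 0.987, -0.0, 0.0]
contact_force: [0.6, -0.4, -1.3]
opening: 0.149
```

```bash
python3 look.py wrist w6;python3 look.py scene s6; python3 - <<'E'
import cv2,numpy as np
a=cv2.imread("pics/s6.png");b=cv2.imread("pics/w6.png")
cv2.imwrite("pics/c6.png",np.hstack([cv2.resize(a[150:250,200:265],None,fx=6,fy=6,interpolation=0),cv2.resize(b[130:230,242:307],None,fx=6,fy=6,interpolation=0)]))
E
```

```text
8.3 [ 0.56626022 -0.22810803  0.31554134] [ 0.64334208 -0.35721661 -1.30852527] 0.14909200287932114 
 [[-9.502e-01  3.115e-01  5.000e-04]
 [ 3.115e-01  9.502e-01 -1.000e-04]
 [-5.000e-04  1.000e-04 -1.000e+00]]
8.35 [ 0.56627191 -0.22809511  0.31556248] [-0.27181191 -0.12902152 -1.06431332] 0.1422617448777159 
 [[-9.503e-01  3.115e-01  6.000e-04]
 [ 3.115e-01  9.503e-01 -1.000e-04]
 [-6.000e-04  1.000e-04 -1.000e+00]]
```

View pics/c6.png

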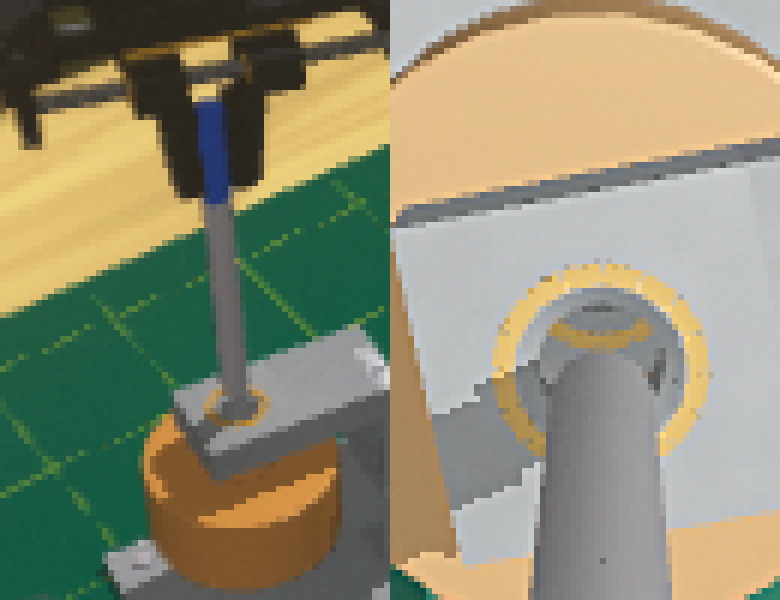

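>>> {"fn": "servo_tool", "kwargs": {
  "deltas": [
    {"dx":0,"dy":0,"dz":0.07,"ax":0,"ay":0,"az":0,"hand":5},
    {"dx":0,"dy":0,"dz":0.14,"ax":0,"ay":0,"az":0,"hand":5},
    {"dx":0,"dy":0,"dz":0.21,"ax":0,"ay":0,"az":0,"hand":5},
    {"dx":0,"dy":0,"dz":0.28,"ax":0,"ay":0,"az":0,"hand":5},
    {"dx":0,"dy":0,"dz":0.28,"ax":0,"ay":0,"az":0,"hand":5}
  ]
}}

```text
clock: 9.02
tool_pos: [0.5658, -0.228, 0.298]
eef_rot: [0.158, 0.987, 0.0, -0.001]
contact_force: [-0.2, -0.5, -2.5]
opening: 0.146
```

Contact-free past the mouth; continue.

>>> {"fn": "servo_tool", "kwargs": {
  "deltas": [
    {"dx":0,"dy":0,"dz":0.07,"ax":0,"ay":0,"az":0,"hand":5},
    {"dx":0,"dy":0,"dz":0.14,"ax":0,"ay":0,"az":0,"hand":5},
    {"dx":0,"dy":0,"dz":0.21,"ax":0,"ay":0,"az":0,"hand":5},
    {"dx":0,"dy":0,"dz":0.28,"ax":0,"ay":0,"az":0,"hand":5},
    {"dx":0,"dy":0,"dz":0.35,"ax":0,"ay":0,"az":0,"hand":5},
    {"dx":0,"dy":0,"dz":0.42,"ax":0,"ay":0,"az":0,"hand":5},
    {"dx":0,"dy":0,"dz":0.5,"ax":0,"ay":0,"az":0,"hand":5},
    {"dx":0,"dy":0,"dz":0.5,"ax":0,"ay":0,"az":0,"hand":5},
    {"dx":0,"dy":0,"dz":0.5,"ax":0,"ay":0,"az":0,"hand":5}
  ]
}}

```text
clock: 10.15
tool_pos: [0.5662, -0.2281, 0.2686]
eef_rot: [0.158, 0.987, 0.0, 0.0]
contact_force: [-0.0, 0.6, -1.0]
opening: 0.146
```

```bash
python3 look.py wrist w7;python3 look.py scene s7; python3 - <<'E'
import cv2,numpy as np
a=cv2.imread("pics/s7.png");b=cv2.imread("pics/w7.png")
cv2.imwrite("pics/c7.png",np.hstack([cv2.resize(a[150:250,200:265],None,fx=6,fy=6,interpolation=0),cv2.resize(b[130:230,242:307],None,fx=6,fy=6,interpolation=0)]))
E
```

```text
10.15 [ 0.56621984 -0.22807987  0.26858058] [-0.00704345  0.61573816 -1.01830518] 0.1459241216254667 
 [[-9.502e-01  3.115e-01  3.000e-04]
 [ 3.115e-01  9.502e-01  0.000e+00]
 [-3.000e-04  1.000e-04 -1.000e+00]]
10.2 [ 0.56623499 -0.22811252  0.26864089] [-0.66371537 -0.75241625 -0.84723556] 0.1443025939798925 
 [[-9.502e-01  3.116e-01  4.000e-04]
 [ 3.116e-01  9.502e-01 -0.000e+00]
 [-3.000e-04  1.000e-04 -1.000e+00]]
```

View pics/c7.png

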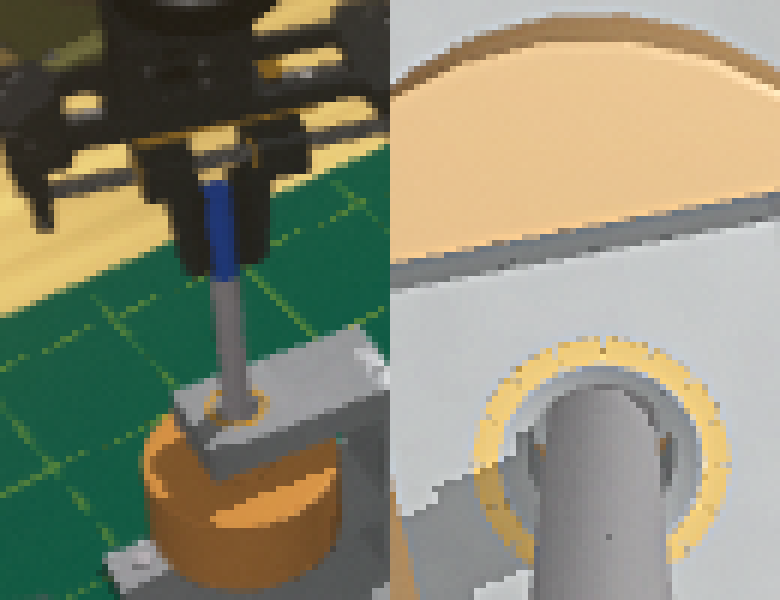

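>>> {"fn": "servo_tool", "kwargs": {
  "deltas": [
    {"dx":0,"dy":0,"dz":0.1,"ax":0,"ay":0,"az":0,"hand":5},
    {"dx":0,"dy":0,"dz":0.2,"ax":0,"ay":0,"az":0,"hand":5},
    {"dx":0,"dy":0,"dz":0.3,"ax":0,"ay":0,"az":0,"hand":5},
    {"dx":0,"dy":0,"dz":0.4,"ax":0,"ay":0,"az":0,"hand":5},
    {"dx":0,"dy":0,"dz":0.5,"ax":0,"ay":0,"az":0,"hand":5},
    {"dx":0,"dy":0,"dz":0.6,"ax":0,"ay":0,"az":0,"hand":5},
    {"dx":0,"dy":0,"dz":0.66,"ax":0,"ay":0,"az":0,"hand":5},
    {"dx":0,"dy":0,"dz":0.72,"ax":0,"ay":0,"az":0,"hand":5},
    {"dx":0,"dy":0,"dz":0.78,"ax":0,"ay":0,"az":0,"hand":5},
    {"dx":0,"dy":0,"dz":0.78,"ax":0,"ay":0,"az":0,"hand":5}
  ]
}}

```text
clock: 11.5
tool_pos: [0.5659, -0.228, 0.2214]
eef_rot: [0.158, 0.987, 0.0, -0.0]
contact_force: [0.1, 0.1, -0.8]
opening: 0.148
```

No contact; tip ~57 mm, in the lower eye. Final 30 mm.

>>> {"fn": "servo_tool", "kwargs": {
  "deltas": [
    {"dx":0,"dy":0,"dz":0.06,"ax":0,"ay":0,"az":0,"hand":5},
    {"dx":0,"dy":0,"dz":0.12,"ax":0,"ay":0,"az":0,"hand":5},
    {"dx":0,"dy":0,"dz":0.2,"ax":0,"ay":0,"az":0,"hand":5},
    {"dx":0,"dy":0,"dz":0.28,"ax":0,"ay":0,"az":0,"hand":5},
    {"dx":0,"dy":0,"dz":0.36,"ax":0,"ay":0,"az":0,"hand":5},
    {"dx":0,"dy":0,"dz":0.44,"ax":0,"ay":0,"az":0,"hand":5},
    {"dx":0,"dy":0,"dz":0.48,"ax":0,"ay":0,"az":0,"hand":5},
    {"dx":0,"dy":0,"dz":0.48,"ax":0,"ay":0,"az":0,"hand":5},
    {"dx":0,"dy":0,"dz":0.48,"ax":0,"ay":0,"az":0,"hand":5}
  ]
}}

```text
clock: 12.62
tool_pos: [0.5663, -0.2281, 0.1931]
eef_rot: [0.158, 0.987, 0.0, 0.0]
contact_force: [-0.2, 0.2, -1.9]
opening: 0.147
```

```bash
python3 look.py wrist w8;python3 look.py scene s8; python3 - <<'E'
import cv2,numpy as np
a=cv2.imread("pics/s8.png");b=cv2.imread("pics/w8.png")
cv2.imwrite("pics/c8.png",np.hstack([cv2.resize(a[170:280,200:290],None,fx=4.4,fy=4.4,interpolation=0)[:480],cv2.resize(b[130:290,222:342],None,fx=3,fy=3,interpolation=0)]))
E
```

```text
12.625 [ 0.56625173 -0.22810566  0.19305488] [-0.22196688  0.2109444  -1.9311358 ] 0.14673803303847166 
 [[-9.502e-01  3.115e-01  4.000e-04]
 [ 3.115e-01  9.502e-01 -0.000e+00]
 [-4.000e-04  1.000e-04 -1.000e+00]]
12.675 [ 0.56627118 -0.22808741  0.19308776] [-0.32857984 -0.05163924 -1.33308632] 0.14544374126975146 
 [[-9.502e-01  3.115e-01  5.000e-04]
 [ 3.115e-01  9.502e-01 -0.000e+00]
 [-4.000e-04  1.000e-04 -1.000e+00]]
```

View pics/c8.png

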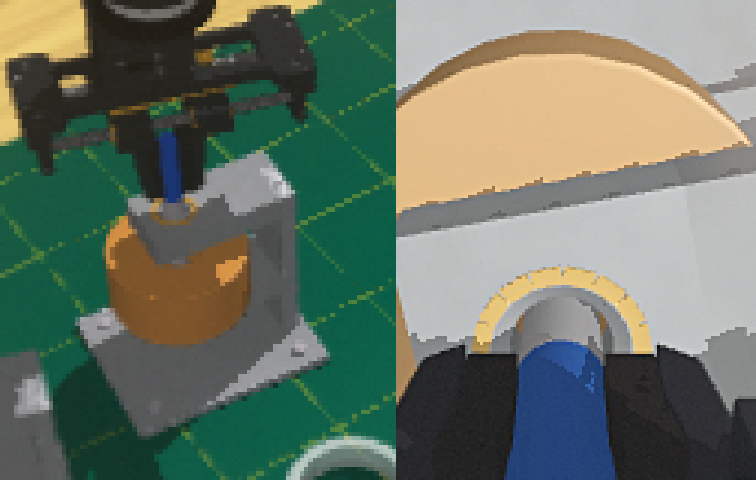

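```bash
python3 - <<'E'
import pickle
from h import *
for n,uv in [("w8",None),("s8",None)]:
    st,m,p,d=pickle.load(open(f"pics/{n}.pkl","rb"))
    c=proj(m,[.5662,-.2281,.159])
    for z in (.149,.154,.159,.164,.169): print(n,z,np.round(proj(m,[.5662,-.2281,z]),1))
    u=int(round(c[0])); 
    for v in range(int(c[1])-14,int(c[1])+15,1): print(v,p[v,u],end=" ")
    print()
E
```

```text
w8 0.149 [276.7 249.2]
w8 0.154 [276.7 253.2]
w8 0.159 [276.7 257.4]
w8 0.164 [276.8 261.8]
w8 0.169 [276.8 266.5]
243 [ 99 115 149] 244 [ 35  76 150] 245 [ 46  81 150] 246 [ 43  81 147] 247 [ 49  85 149] 248 [ 44  81 149] 249 [ 47  83 150] 250 [ 46  83 150] 251 [ 45  82 150] 252 [ 36  63 116] 253 [ 35  64 120] 254 [ 35  67 121] 255 [ 38  68 123] 256 [ 36  65 121] 257 [ 34  64 120] 258 [ 42  69 123] 259 [ 37  67 122] 260 [ 34  65 120] 261 [ 38  68 123] 262 [ 36  67 122] 263 [ 37  65 122] 264 [ 35  66 121] 265 [ 38  69 123] 266 [ 36  67 122] 267 [ 36  65 121] 268 [ 37  68 122] 269 [ 39  68 123] 270 [ 36  66 121] 271 [ 39  68 123] 
s8 0.149 [239.1 216.1]
s8 0.154 [239.  214.9]
s8 0.159 [238.9 213.7]
s8 0.164 [238.8 212.5]
s8 0.169 [238.6 211.2]
199 [30 49 38] 200 [29 41 68] 201 [ 28  52 114] 202 [ 28  51 112] 203 [ 27  50 105] 204 [ 28  50 107] 205 [ 27  49 107] 206 [ 27  50 108] 207 [ 26  50 109] 208 [ 27  52 112] 209 [ 27  52 112] 210 [ 28  52 112] 211 [ 28  53 114] 212 [ 26  53 113] 213 [ 26  51 114] 214 [ 27  52 114] 215 [ 28  53 114] 216 [107 103 104] 217 [107 103 104] 218 [106 101 104] 219 [108 102 104] 220 [119 100  67] 221 [97 88 75] 222 [86 87 88] 223 [88 88 90] 224 [85 87 87] 225 [85 86 85] 226 [84 85 86] 227 [82 84 84]
```

```bash
python3 - <<'E'
import pickle
from h import *
for n in ["w8","s8"]:
    st,m,p,d=pickle.load(open(f"pics/{n}.pkl","rb"))
    a=np.array([.5662,-.2281]);c=np.array(m["pose"])[:2,3]-a;c=.007*c/np.linalg.norm(c)
    for z in (.149,.154,.159,.164): print(n,z,np.round(proj(m,[*(a+c),z]),1))
st,m,p,d=pickle.load(open("pics/w6.pkl","rb"))  # earlier boundary relative check
for f in ["w3","w4","w5","w6","w7","w8"]:
    p=pickle.load(open(f"pics/{f}.pkl","rb"))[2]
    b=[v for v in range(200,300) if int(p[v,277,2])>1.5*int(p[v,277,0])];print(f,b[0])
E
```

```text
w8 0.149 [276.7 236.2]
w8 0.154 [276.7 239.8]
w8 0.159 [276.7 243.7]
w8 0.164 [276.7 247.8]
s8 0.149 [239.2 217.7]
s8 0.154 [239.1 216.5]
s8 0.159 [239.  215.3]
s8 0.164 [238.9 214.1]
w3 243
w4 243
w5 243
w6 243
w7 244
w8 243
```

```bash
python3 - <<'E'
from plant import r
s=r.get_state();print(s["clock"],s["tool_pos"],abs(s["qd"]).max());print(r.finish_job())
E
```

```text
12.725 [ 0.5662398  -0.22809622  0.19308108] 0.0018556221779194332
the job is handed in; nothing more can be done
None
```

I lifted the rod out of its block, lowered it through the upper eye, the tape roll and the lower eye, and handed the job in at 12.7 s with the gripper still holding it at 40 N.

- **Depth:** two camera views put the blue/grey boundary at about z = 0.159 m. That puts the tip at about z = 0.029 m, about 21 mm below the lower arm and 21 mm above the base plate.
- **Grip:** the boundary stayed on the same row of the wrist picture (243–244) from the grasp to the end, so the rod did not slip.
- **Upright and still:** the tool was vertical to within 0.001 rad, and no joint moved faster than 0.002 rad/s at hand-in.
- **Centring:** the gripper stood within about 1 mm of the eye's position as measured from the top and wrist pictures. The scene camera's estimates differed by up to 1.2 mm, still well inside the eye's clearance.
- **Contact:** external force stayed within about 2.5 N all the way down, mostly the rod's weight, so I saw no sign of the rod touching the eyes or the roll.

I did not measure the tape roll's or the bystanders' final positions. The roll looked in place in the last pictures, and the tool passed well above the other objects. The first two move calls were refused for missing keys, and nothing moved.

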